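# Clamp a heat sink in the bonding press until the force tab pops

## Task

Bond the black finned heat sink to the power module: set it fins up into the nest of the drawn-out tray of the blue press, push the tray fully home under the foot, then turn the crank clockwise until the indicator tab pops out and shows its green band. Stop there: the red band must never come out. Leave the heat sink clamped, and do not shift the relay or the blue board that lie nearby.

Things in the scene. Friction and masses are not known exactly. Their poses are not given: they have to be found in the camera images.
- heat_sink_mid (a point): centre (half-way up) of the loose black aluminium heat sink, 34 mm (its x) by 30 mm (its y), 22 mm high, 40 g, z up: a 4 mm base with six upright fins 2 mm thick that run along its x. It lies fins up on the work surface, at one of three places; grasp it across x or y near its top
- bond_press: blue screw press fixed to the work surface, 0.2 m high. Origin on the underside of its base, under the vertical screw axis; x to its back, y to its left, z up. Base plate: x -50 to 90, y -165 to 50 mm, 12 mm thick. Column: 44 to 90 mm behind the axis. Arm over the throat: x -18 to 90, y -23 to 23, z 122 to 146 mm. Ram under it: 42 mm square
- nest (a point): middle of the top of the power module (black, pale pad) on the sliding tray, 27 mm above the work surface: the heat sink's underside belongs here. Axes parallel to the press's; moves with the tray. Guides at the corners stand 5 mm above this point and leave 37 mm along x, 33 mm along y: the heat sink goes in with its x along the nest's x, either way round
- shuttle (a joint): how far the tray is drawn out, m: 0 is fully home against its stop, with the nest exactly on the screw axis; the nest lies this far from the axis towards the press's -y (right). It slides freely with about 2.5 N of friction and stays where it is left. About 0.11 to 0.125 at the start
- handle_mid (a point): centre of the yellow upright handle of the tray, a round post 16 mm thick (18 mm near the top), from 22 mm to 55 mm above the work surface, 105 mm from the nest towards the press's -y; this point is 38.5 mm above the work surface. Moves with the tray
- crank (a joint): turn of the crank, rad: grows clockwise seen from above, which lowers the foot by 8 mm a turn. At 0 the crank arm points to the press's +y, at pi/2 to its +x. Starts between 0 and 2.2; end stop at 16.5. Needs about 0.12 N m free, up to 0.2 N m under load, and holds where it is left (the thread locks itself)
- grip_mid (a point): centre of the crank's black upright revolving grip, 18 mm thick, 34 mm high (from 163 to 197 mm above the work surface), 40 mm from the screw axis; the crank arm and hub lie below it. The grip spins freely on its pin, so it can be held while it is led round the axis without turning the hand; its height does not change
- pressure_foot (a joint): how far the foot is pressed up into the ram against its spring, m: 0 hangs free; about 5 N of preload and 6 N per mm
- foot_face (a point): centre of the underside of the foot (rubber-faced disc, 29 mm across) under the ram, on the screw axis. At crank 0 it is 7 mm above the top of a seated heat sink
- tab (a joint): how far the indicator tab stands out of the front (-x) face of the ram, m: 0 in; springs out to 0.008 (green band) at the set force, and to 0.016 (red band behind the green) if the foot is pressed 1.5 mm (1.2 rad of crank) further. It does not go back in. The set force is not visible and differs each time: the tab trips somewhere between 2 and 8 mm of foot travel
- tab_nose (a point): middle of the outer face of the tab, 26 mm wide (y), 12 mm high, on the front face of the ram; goes out along the press's -x
- relay: orange relay, 12 x 28 x 25 mm, loose; origin under its centre
- blue_board: small blue circuit board, 35 x 49 mm, 14 mm high, loose; origin under its centre
There are look-alikes about, which are no part of the job. There is more than one size of the part that bears heat_sink_mid; the job needs the smaller.

How it is judged:
By the outcome, as a careful person would: the job done as asked, in the order asked, and still so for the second after the job is handed in, with the robot touching nothing.
It also fails if it takes over 70 s, if anything falls off the work surface, if the arm or the gripper's body presses on something with over 40 N, if the wrist force passes 120 N, or if a joint passes its speed limit or range.

## Robot

A 6-joint arm with a two-finger parallel gripper is mounted at the origin on a cart in front of the work surface, level with it; the furniture and walls round the work are solid. World frame = base frame: x ahead of the robot, y to its left, z up, the work surface at z = 0. Lengths are in m, angles in rad, forces in N, time in s.
With the tool pointing down it reaches from about 0.225 to 0.875 m from the base axis. Payload 3.4 kg.
Tool frame: the origin (TCP) lies between the finger pads; the fingertips stand 8 mm ahead of it and the grasp point (between the pads) lies 11 mm behind it; z points along the fingers, y is the line along which they close (so a half turn about z gives the same grasp; the last joint's range is limited). The gripper opens to 85 mm and grips with 20 to 120 N. Pads are 22 mm wide; open, the fingers measure 114 mm over their backs; the gripper's body (76 mm by 85 mm) begins 54 mm behind the grasp point. The pads swing forward as they close: fully open they stand 13 mm farther back than shut.
Start: joints at [-1.257, 0.276, 1.505, -0, 1.361, -0.121], TCP at [0.242, -0.522, 0.239] pointing down, gripper open.
Joint ranges: [-2.89, 2.89], [-0.75, 2.08], [0.22, 2.7], [-1.18, 4.32], [0.11, 2.71], [-2.7, 2.7]. Speed limits (rad/s): [2.57, 2.57, 3.14, 3.14, 3.14, 3.14].

## Interface

Orientations are given as a unit quaternion [w, x, y, z].
In Python, from rig import manip gives the robot as it stands.
- The arm moves only by the tool move_arm, never from a script. Its argument "deltas" is a list that holds one entry, the list of rows, each a list of 5 numbers: the shift along the tool's x, y, z normalised to -1 to 1, where 1 is 80 cm, then the turn about the tool's z normalised to -1 to 1, where 1 is 120 degrees, then the closure, from -1 (fully open) to 1 (shut). In form: [[[tx, ty, tz, twist, grip], ...]]. A call has 1 to 12 rows; each row is the pose to reach, as a shift and turn from the pose commanded when the call began, along the tool's axes at that moment; what a row does not reach only later rows make up. A row lasts 1/10 s, in which the tool goes at most 50 mm and 8.59 degrees, less where a joint would pass 70% of its speed; a pose out of reach is approached as far as the arm can. A call with a number of a shift or a turn outside -1 to 1 is refused whole. A call with a gripper value outside its range is refused whole. The fingers move at their own pace and stop on an object; "squeeze" is the grip in N (left out, the last holds). Time passes only in rows, so rows that repeat a pose let the fingers close. It gives the time, the measured TCP pose, the force, the opening and the grip force at its end, in the units of the state.
- manip.get_state(): the state, without advancing time (a new reading comes with each control period).
- manip.get_image(name): name is "scene" or "top" or "wrist"; returns the picture (480x640x3 uint8, red, green, blue); there is no depth.
- manip.camera_params(name): a dict with "fx", "fy", "cx", "cy" (pixels), "R" (3x3) and "t" (3): a world point X has camera coordinates R X + t; the wrist camera has in their place "tool_from_camera" (4x4, takes a point from camera to tool coordinates, whose origin is the TCP and whose axes are the flange's). Camera axes: x right, y down, z forward; pixel columns grow to the right and rows downward; lengths in m; the calibration is good to about 2 mm. A picture is of the moment at which its call begins: read the wrist's pose just before it. camera_params takes no time and is no camera call.
- manip.sign_off(): hands the job in; it is judged then, once.
The state is a dict: "clock": time; "qpos": joint angles; "qd": joint speeds; "effort": joint torques, N m; "position": TCP position; "ee_rot": TCP orientation; "contact_force": force on the tool from outside, world axes, zero at the start; "moment": the same for the moment, N m; "width": finger opening in m; "gripper_force": force on a finger pad.
Only numpy, scipy, OpenCV 4.12 (cv2) and the standard library are available. Lean on these libraries where they do the work, as an engineer would, in place of code of your own. Each camera call takes 0.05 s, during which the arm holds its last target. There are 200 camera calls.

## Working session

There is one attempt and no reset: what is moved stays moved. The work goes in short steps, Python scripts to look and compute and a tool call to move; the robot and the scene stay as the last step left them, time stands still between calls to the robot, and variables do not carry over. Pictures are saved under pics/ and viewed, at most 10 in all, crops included, and the job is handed in when it is done.

Besides the shell and the picture viewer there is one more tool, called as name([rows], argument=value, ...), one row to a line, values as JSON. move_arm: Moves the arm, as the interface text tells. Scaled input: -1 to 1 covers 80 cm each way for a shift and 120 degrees each way for a turn. Its arguments: {"type":"object","properties":{"deltas":{"type":"array","items":{"type":"array","items":{"type":"array","items":{"type":"number","minimum":-1,"maximum":1}}}},"squeeze":{"type":"number"}},"required":["deltas"]}

```bash
mkdir -p pics; python3 - <<'E'
from rig import manip
import cv2,json
s=manip.get_state();print(s)
for n in("scene","top","wrist"):
    im=manip.get_image(n);cv2.imwrite(f"pics/{n}0.png",im[:,:,::-1])
    p=manip.camera_params(n);print(n,{k:(v.tolist() if hasattr(v,'tolist') else v) for k,v in p.items()})
E
```

```text
{'clock': 0.0, 'qpos': array([-1.25699693e+00,  2.76584216e-01,  1.50615222e+00,  2.85402054e-05,
        1.36073588e+00, -1.21037883e-01]), 'qd': array([-0.00045381,  0.00026045, -0.00072412, -0.00040053,  0.00192007,
        0.00111041]), 'effort': array([-1.62741389e-04, -4.16772079e+01, -2.45806646e+01,  2.68786346e-05,
        1.11362411e-02, -1.69828337e-05]), 'position': array([ 0.24204382, -0.52098307,  0.23843827]), 'ee_rot': array([-9.36812282e-04,  9.76457739e-01,  2.15706745e-01, -7.65526190e-05]), 'contact_force': array([0.28517181, 0.0491613 , 0.90725421]), 'moment': array([ 0.00026707, -0.03519096,  0.03408686]), 'gripper_force': 0.0, 'width': 0.08562726425169745}
scene {'fx': 497.1879395855514, 'fy': 497.1879395855514, 'cx': 325.71724402392994, 'cy': 230.72105080036675, 'R': [[-0.8379522396149439, -0.5456737486817883, -0.00872949734314769], [-0.28477286309686256, 0.45083874252543144, -0.8459603091645039], [0.4655539287428632, -0.706388411737942, -0.5331744097332811]], 't': [0.3634585239114087, 0.3161650959967444, 0.7901934282324077]}
top {'fx': 438.0008942927338, 'fy': 438.0008942927338, 'cx': 316.4453732705465, 'cy': 238.89329402073557, 'R': [[-0.0275582274401859, -0.999618309606872, -0.001944016217729942], [-0.9912679912499939, 0.02757878925274749, -0.12894642262022826], [0.12895081862305866, -0.0016264937910600082, -0.9916496563274706]], 't': [-0.09455888631992561, 0.5147149656171508, 0.9290633170419281]}
wrist {'fx': 330.52358250611826, 'fy': 330.52358250611826, 'cx': 320.44083740725273, 'cy': 243.02043577431985, 'tool_from_camera': [[-0.0007528843122380247, -0.9494612051567225, -0.3138835023819423, 0.08011846413194984], [0.9999997086187454, -0.0007544482491729293, -0.00011649146481474664, -0.00011297190302916871], [-0.0001262047322427472, -0.31388349862677034, 0.9494614965137775, -0.13496547098867104], [0.0, 0.0, 0.0, 1.0]]}
```

View pics/scene0.png

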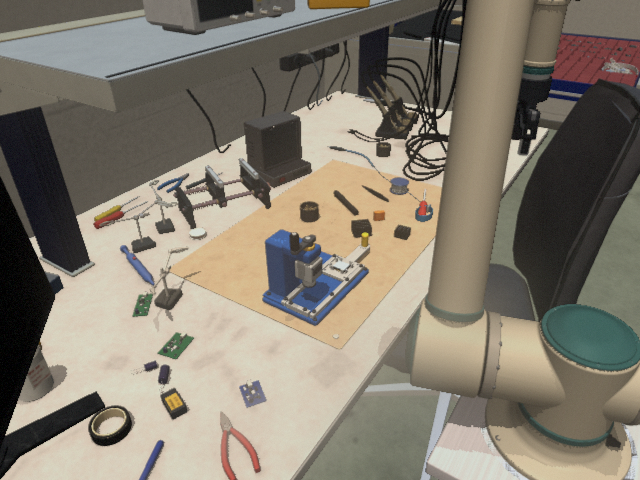

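View pics/top0.png

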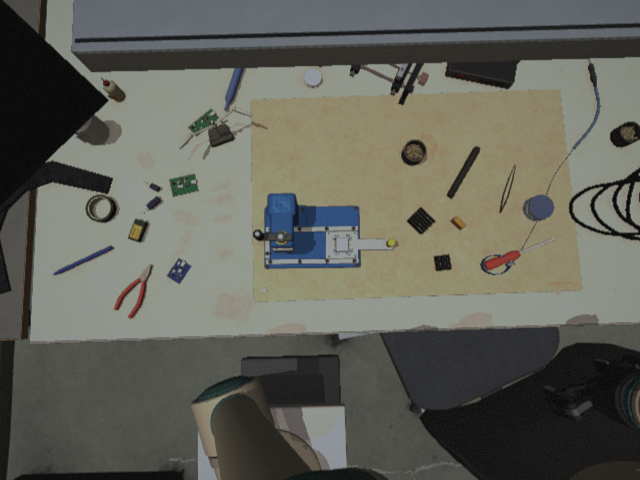

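The top view shows a black finned sink at (421,220), larger and rotated, and another at (443,262), smaller. The orange relay is at (458,223), the blue board at (180,270), the yellow handle at (391,243), the nest at (342,243) and the grip knob at (259,236). By size, the one at (443,262) is the candidate. I'll confirm it in an enlarged crop and measure both sinks.

```bash
cat > h.py <<'E'
from rig import manip
import numpy as np,cv2
from scipy.spatial.transform import Rotation as Ro
def plane(n,uv,z,pose=None):
    p=manip.camera_params(n)
    d=np.array([(uv[0]-p["cx"])/p["fx"],(uv[1]-p["cy"])/p["fy"],1])
    if n=="wrist":
        T=np.eye(4);T[:3,3]=pose["position"];q=pose["ee_rot"];T[:3,:3]=Ro.from_quat([q[1],q[2],q[3],q[0]]).as_matrix()
        T=T@np.array(p["tool_from_camera"]);o=T[:3,3];d=T[:3,:3]@d
    else:
        R=np.array(p["R"]);o=-R.T@np.array(p["t"]);d=R.T@d
    return o+d*(z-o[2])/d[2]
def proj(n,X,pose=None):
    p=manip.camera_params(n)
    if n=="wrist":
        T=np.eye(4);T[:3,3]=pose["position"];q=pose["ee_rot"];T[:3,:3]=Ro.from_quat([q[1],q[2],q[3],q[0]]).as_matrix()
        T=np.linalg.inv(T@np.array(p["tool_from_camera"]));c=T[:3,:3]@X+T[:3,3]
    else: c=np.array(p["R"])@X+np.array(p["t"])
    return c[:2]/c[2]*p["fx"]+[p["cx"],p["cy"]]
def blobs(mask,amin=30):
    c,_=cv2.findContours(mask.astype(np.uint8),cv2.RETR_EXTERNAL,cv2.CHAIN_APPROX_NONE)
    return [cv2.minAreaRect(k) for k in c if cv2.contourArea(k)>amin]
E
python3 - <<'E'
from h import *
im=cv2.imread("pics/top0.png");hsv=cv2.cvtColor(im,cv2.COLOR_BGR2HSV)
def show(name,m,x0,y0,x1,y1,z,a=30):
    mm=np.zeros(m.shape,bool);mm[y0:y1,x0:x1]=m[y0:y1,x0:x1]
    for r in blobs(mm,a):
        c=plane("top",r[0],z);b=[plane("top",q,z)[:2] for q in cv2.boxPoints(r)]
        print(name,np.round(r[0],1),c[:2].round(4),"sides",[np.linalg.norm(b[i+1]-b[i]).round(4) for i in (0,1)],"ang",[np.degrees(np.arctan2(*(b[i+1]-b[i])[::-1])).round(1) for i in(0,1)])
dark=hsv[...,2]<75
show("sink",dark,400,195,470,280,.022)
show("yellow",(hsv[...,1]>150)&(abs(hsv[...,0].astype(int)-27)<6)&(hsv[...,2]>90),370,230,410,255,.055,8)
show("relay",(hsv[...,1]>170)&(hsv[...,0]<22)&(hsv[...,2]>90),445,210,475,235,.012)
show("base",(hsv[...,1]>150)&(abs(hsv[...,0].astype(int)-109)<10),250,180,370,280,.012,200)
show("grip",hsv[...,2]<50,250,225,275,250,.197,8)
cv2.imwrite("pics/c0.png",cv2.resize(im[185:285,250:480],None,fx=3.4,fy=3.4,interpolation=cv2.INTER_CUBIC))
E
```

```text
sink [442.2 262.4] [ 0.4534 -0.3847] sides [np.float64(0.0345), np.float64(0.0324)] ang [np.float64(-85.2), np.float64(-177.5)]
sink [420.5 220.5] [ 0.5483 -0.3423] sides [np.float64(0.0453), np.float64(0.044)] ang [np.float64(-46.9), np.float64(-138.0)]
base [297.5 245.5] [ 0.5009 -0.0659] sides [np.float64(0.1193), np.float64(0.0564)] ang [np.float64(-91.6), np.float64(178.3)]
base [326. 216.] [ 0.5662 -0.1318] sides [np.float64(0.1406), np.float64(0.0413)] ang [np.float64(-91.6), np.float64(177.7)]
base [282.9 213. ] [ 0.5757 -0.0346] sides [np.float64(0.0895), np.float64(0.0807)] ang [np.float64(-3.7), np.float64(-94.7)]
grip [260.1 235.4] [ 0.4998 -0.006 ] sides [np.float64(0.0165), np.float64(0.0275)] ang [np.float64(-24.4), np.float64(-115.6)]
```

View pics/c0.png

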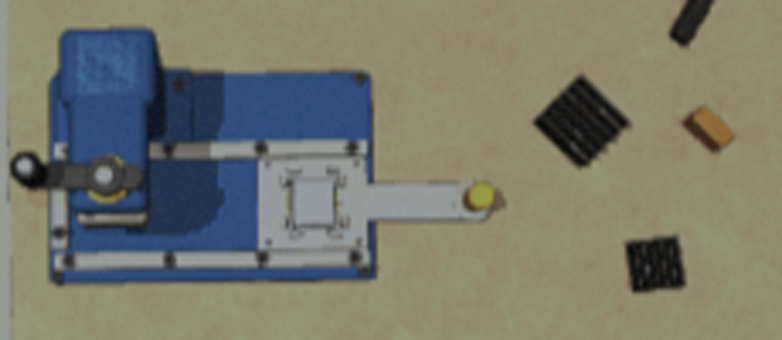

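The crop shows the square six-finned sink at (655,264), about 34 mm across and lying nearly parallel to the press. The 45 mm sink at (580,120) is rotated and too big. The small one is the target, so I'm hovering over it with the wrist camera.

move_arm([
  [[0.31,-0.043,0.11,0.174,-1],[0.31,-0.043,0.11,0.174,-1],[0.31,-0.043,0.11,0.174,-1],[0.31,-0.043,0.11,0.174,-1],[0.31,-0.043,0.11,0.174,-1],[0.31,-0.043,0.11,0.174,-1],[0.31,-0.043,0.11,0.174,-1],[0.31,-0.043,0.11,0.174,-1],[0.31,-0.043,0.11,0.174,-1]],
], squeeze=30)

```text
clock: 1.05
position: [0.4519, -0.3869, 0.1518]
ee_rot: [0.001, 0.999, 0.035, -0.0]
contact_force: [-0.5, -0.8, 0.1]
width: 0.0855
gripper_force: 0.0
```

```bash
cat >> h.py <<'E'
def yaw(s):
    q=s["ee_rot"];x=Ro.from_quat([q[1],q[2],q[3],q[0]]).as_matrix()[:,0];return np.degrees(np.arctan2(x[1],x[0]))
def go(s,X,yw):
    "normalised row (tx,ty,tz,twist) from state s to world TCP X, tool-x yaw yw deg"
    d=np.array(X)-s["position"];q=s["ee_rot"];M=Ro.from_quat([q[1],q[2],q[3],q[0]]).as_matrix()
    return np.round([*(M.T@d/.8),-(yw-yaw(s))/120],4)
def brief():
    s=manip.get_state();print(s["clock"].__round__(2),s["position"].round(4),"yaw",yaw(s).round(2),"F",s["contact_force"].round(1),"w",round(s["width"],4),"g",round(s["gripper_force"],1),"q6",s["qpos"].round(2));return s
E
python3 - <<'E'
from h import *
s=brief();im=manip.get_image("wrist")[:,:,::-1];cv2.imwrite("pics/w1.png",im)
E
```

```text
1.05 [ 0.4519 -0.3869  0.1518] yaw 3.98 F [-0.5 -0.8  0.1] w 0.0855 g 0.0 q6 [-0.82  0.36  1.6  -0.    1.18  0.68]
```

View pics/w1.png

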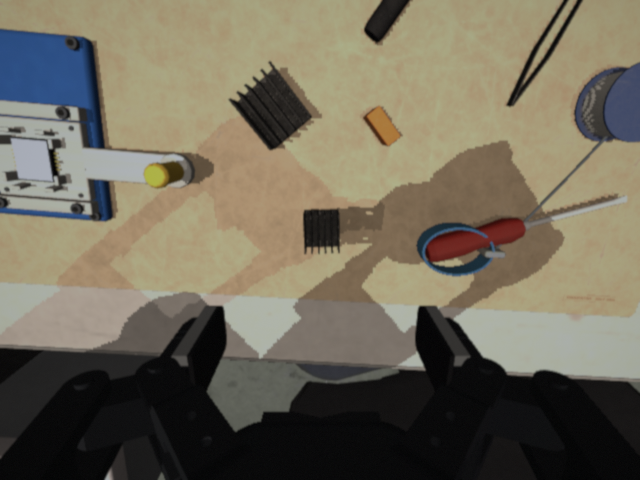

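The wrist view shows the sink at (322,231) with fins running up the image (world x). The handle top is at (157,175) and the nest pad at (34,160). I'll measure all three.

```bash
python3 - <<'E'
from h import *
s=brief();im=cv2.imread("pics/w1.png");hsv=cv2.cvtColor(im,cv2.COLOR_BGR2HSV);V=hsv[...,2]
def show(name,m,x0,y0,x1,y1,z,a=30):
    mm=np.zeros(m.shape,bool);mm[y0:y1,x0:x1]=m[y0:y1,x0:x1]
    mm=cv2.morphologyEx(mm.astype(np.uint8),cv2.MORPH_CLOSE,np.ones((7,7)))
    for r in blobs(mm,a):
        c=plane("wrist",r[0],z,s);b=[plane("wrist",q,z,s)[:2] for q in cv2.boxPoints(r)]
        print(name,np.round(r[0],1),c[:2].round(4),"sides",[np.linalg.norm(b[i+1]-b[i]).round(4) for i in (0,1)],"ang",[np.degrees(np.arctan2(*(b[i+1]-b[i])[::-1])).round(1) for i in(0,1)])
for t in (50,65):show("sink",V<t,290,195,343,265,.022,200)
show("yellow",(hsv[...,1]>150)&(abs(hsv[...,0].astype(int)-26)<7)&(V>120),130,150,190,200,.055)
show("pad",(hsv[...,1]<45)&(V>165)&(hsv[...,0]>100),5,130,60,190,.027,100)
print(hsv[160,30],hsv[125,20],hsv[175,155],hsv[165,120])
# base right edge
for u,v in [(93,40),(112,215)]: print("base corner",plane("wrist",(u,v),.012,s)[:2].round(4))
E
```

```text
1.1 [ 0.4518 -0.387   0.1519] yaw 3.95 F [-0.5  0.3  0.3] w 0.0851 g 0.0 q6 [-0.82  0.36  1.6  -0.    1.18  0.68]
sink [321.  228.5] [ 0.4571 -0.3873] sides [np.float64(0.0278), np.float64(0.032)] ang [np.float64(-86.1), np.float64(-175.1)]
sink [321.5 229. ] [ 0.4567 -0.3877] sides [np.float64(0.0286), np.float64(0.0329)] ang [np.float64(-86.1), np.float64(-175.1)]
yellow [156.3 174.8] [ 0.4972 -0.2703] sides [np.float64(0.0151), np.float64(0.0143)] ang [np.float64(-45.9), np.float64(-135.0)]
pad [ 31.2 159.6] [ 0.4981 -0.1628] sides [np.float64(0.0259), np.float64(0.0343)] ang [np.float64(-77.4), np.float64(178.9)]
[112  21 183] [ 42  15 165] [ 31 153 177] [ 84   7 177]
base corner [ 0.5851 -0.2123]
base corner [ 0.4542 -0.2092]
```

move_arm([
  [[0.006,0.001,0.06,-0.003,-1],[0.006,0.001,0.11,-0.003,-1],[0.006,0.001,0.14,-0.003,-1],[0.006,0.001,0.16,-0.003,-1],[0.006,0.001,0.171,-0.003,-1],[0.006,0.001,0.171,-0.003,-1],[0.006,0.001,0.171,-0.003,-1],[0.006,0.001,0.171,-0.003,0.0],[0.006,0.001,0.171,-0.003,0.3],[0.006,0.001,0.171,-0.003,0.6],[0.006,0.001,0.171,-0.003,1],[0.006,0.001,0.171,-0.003,1]],
], squeeze=30)

```text
clock: 2.3
position: [0.4579, -0.3866, 0.0151]
ee_rot: [0.001, 0.999, 0.038, 0.0]
contact_force: [0.0, 0.0, 3.7]
width: 0.0302
gripper_force: 30.6
```

```bash
python3 - <<'E'
from h import *
s=brief()
print(go(s,[*s["position"][:2],.12],yaw(s)))
E
```

```text
2.3 [ 0.4579 -0.3866  0.0151] yaw 4.4 F [0.  0.  3.7] w 0.0302 g 30.6 q6 [-0.82  0.51  1.75 -0.    0.88  0.68]
[ 1.000e-04  1.000e-04 -1.311e-01 -0.000e+00]
```

move_arm([
  [[0,0,-0.06,0,1],[0,0,-0.12,0,1],[0,0,-0.144,0,1],[0.02,-0.06,-0.144,0.048,1],[0.04,-0.12,-0.144,0.048,1],[0.05,-0.18,-0.144,0.048,1],[0.07,-0.23,-0.144,0.048,1],[0.07,-0.275,-0.144,0.048,1],[0.07,-0.275,-0.144,0.048,1],[0.07,-0.275,-0.144,0.048,1],[0.07,-0.275,-0.144,0.048,1]],
])

```text
clock: 3.4
position: [0.4968, -0.1636, 0.1298]
ee_rot: [0.0, 1.0, -0.012, 0.0]
contact_force: [-0.4, 0.1, -0.3]
width: 0.0298
gripper_force: 30.2
```

```bash
python3 - <<'E'
from h import *
s=brief();im=manip.get_image("wrist")[:,:,::-1];cv2.imwrite("pics/w2.png",im)
cv2.imwrite("pics/w2c.png",cv2.resize(im[60:460,120:520],(600,600),interpolation=cv2.INTER_CUBIC))
E
```

```text
3.4 [ 0.4968 -0.1636  0.1298] yaw -1.39 F [-0.4  0.1 -0.3] w 0.0298 g 30.2 q6 [-0.45  0.29  1.78 -0.    1.07  1.14]
```

View pics/w2c.png

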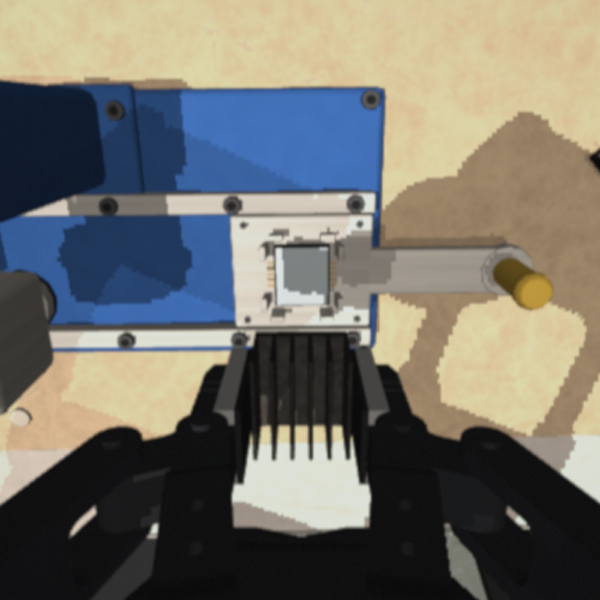

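The sink is held square. Its front lower edge is at crop row 333 and the nest pad is at about (302,276) in the crop. I'll compute the pad centre, the tray axis and the sink's offset in the hand.

```bash
python3 - <<'E'
from h import *
s=brief();im=cv2.imread("pics/w2.png");hsv=cv2.cvtColor(im,cv2.COLOR_BGR2HSV);V=hsv[...,2]
c2f=lambda u,v:(120+u/1.5,60+v/1.5)
P=lambda uv,z:plane("wrist",uv,z,s)[:2]
b=(hsv[...,0]>95)&(hsv[...,0]<130)&(hsv[...,1]>10)&(hsv[...,1]<90)&(V>70)
m=np.zeros(b.shape,bool);m[218:270,295:345]=b[218:270,295:345]
for r in blobs(m,80):
    bp=[P(q,.027) for q in cv2.boxPoints(r)]
    print("pad",np.round(r,1) if 0 else r,P(r[0],.027).round(4),[np.linalg.norm(bp[i+1]-bp[i]).round(4) for i in(0,1)],[np.degrees(np.arctan2(*(bp[i+1]-bp[i])[::-1])).round(1) for i in(0,1)])
g=cv2.cvtColor(im,cv2.COLOR_BGR2GRAY)
print(g[244,290:350].tolist());print(g[210:280,321].tolist())
# handle post top, base edge
y=(hsv[...,1]>150)&(abs(hsv[...,0].astype(int)-24)<8)&(V>100);m=np.zeros(y.shape,bool);m[242:270,460:490]=y[242:270,460:490]
print("handle",[ (P(r[0],.055).round(4),r) for r in blobs(m,30)])
blue=((hsv[...,0]>100)&(hsv[...,0]<125)&(hsv[...,1]>130)).astype(np.uint8)
# right edge of base, rows 125..185
pts=np.array([P((np.where(blue[v,330:400])[0].max()+330.5,v+.5),.012) for v in range(126,184)])
f=np.polyfit(pts[:,0],pts[:,1],1);print("base edge yaw",np.degrees(np.arctan(f[0])),"y at x=.5",np.polyval(f,.5))
# rail edge (upper rail top edge) columns 200..360
ed=[]
for u in list(range(215,262))+list(range(285,345)):
    col=blue[150:200,u];k=np.where(col)[0]; ed.append(P((u+.5,150+k.max()+.5),.018))
ed=np.array(ed);f=np.polyfit(ed[:,1],ed[:,0],1);print("rail yaw",-np.degrees(np.arctan(f[0])))
# sink offset in hand: front bottom edge, TCP z +.015
for u in (255,352): 
    p=P(c2f(u,333),s["position"][2]-.015);d=p-s["position"][:2];a=np.radians(yaw(s));print("front edge tool x",d@[np.cos(a),np.sin(a)],"y",d@[np.sin(a),-np.cos(a)])
E
```

```text
3.45 [ 0.4968 -0.1639  0.1297] yaw -1.43 F [ 0.2  0.  -0.5] w 0.0296 g 30.2 q6 [-0.45  0.29  1.78 -0.    1.07  1.14]
[215, 215, 215, 214, 214, 214, 214, 211, 202, 198, 198, 195, 175, 134, 177, 217, 223, 222, 207, 154, 129, 128, 128, 128, 128, 128, 128, 128, 127, 128, 128, 128, 128, 128, 128, 127, 128, 128, 127, 128, 127, 128, 127, 128, 127, 128, 127, 120, 96, 75, 104, 115, 116, 116, 121, 131, 134, 131, 121, 119]
[211, 212, 214, 214, 215, 216, 212, 189, 159, 139, 123, 105, 73, 38, 54, 97, 122, 128, 129, 128, 128, 129, 129, 129, 129, 128, 128, 129, 128, 128, 128, 128, 128, 128, 128, 127, 128, 128, 128, 128, 128, 128, 128, 128, 129, 143, 183, 214, 221, 221, 220, 218, 201, 184, 194, 210, 214, 212, 207, 204, 203, 205, 208, 208, 209, 204, 177, 127, 106, 140]
handle [(array([ 0.4972, -0.2684]), ((474.7500305175781, 253.75), (21.920310974121094, 24.041629791259766), 45.0))]
base edge yaw -0.7600390895403752 y at x=.5 -0.20472755129565381
rail yaw -1.3166962345423738
front edge tool x 0.010154990442832041 y -0.01509393122928379
front edge tool x 0.010110055718765451 y 0.017061132353844623
```

```bash
python3 - <<'E'
from h import *
p=manip.camera_params("wrist");T=np.linalg.inv(np.array(p["tool_from_camera"]))
for X in [(.017,.015,.015),(.016,.015,.015),(.01,.015,.015),(.017,.015,-.007),(-.017,.015,-.007),(.011,.015,.008),(.011,.02,.008),(-.011,.015,.008)]:
    c=T[:3,:3]@X+T[:3,3];uv=c[:2]/c[2]*p["fx"]+[p["cx"],p["cy"]];print(X,((uv-[120,60])*1.5).round(1))
im=cv2.imread("pics/w2.png");g=cv2.cvtColor(im,cv2.COLOR_BGR2GRAY)
for u in (300,315,322,340):print(u,g[265:300,u].tolist())
cv2.imwrite("pics/w2d.png",cv2.resize(np.clip(im[270:390,250:390].astype(float)*2.2,0,255).astype(np.uint8),None,fx=5,fy=5,interpolation=cv2.INTER_CUBIC))
E
```

```text
(0.017, 0.015, 0.015) [346.4 313.8]
(0.016, 0.015, 0.015) [346.3 316.6]
(0.01, 0.015, 0.015) [345.8 333.3]
(0.017, 0.015, -0.007) [353.2 343.8]
(-0.017, 0.015, -0.007) [349.6 444.3]
(0.011, 0.015, 0.008) [347.8 339.8]
(0.011, 0.02, 0.008) [363.6 339.8]
(-0.011, 0.015, 0.008) [345.9 400.1]
300 [201, 199, 194, 188, 177, 169, 173, 182, 187, 196, 202, 186, 142, 104, 122, 128, 91, 42, 25, 32, 38, 39, 39, 40, 36, 32, 29, 27, 27, 24, 24, 24, 22, 20, 19]
315 [202, 203, 200, 201, 203, 203, 205, 207, 209, 210, 204, 178, 128, 100, 124, 122, 75, 29, 18, 18, 19, 19, 20, 18, 19, 20, 18, 19, 19, 19, 18, 19, 18, 18, 19]
322 [213, 214, 212, 207, 203, 203, 205, 207, 208, 209, 206, 180, 130, 106, 140, 139, 85, 32, 25, 34, 39, 40, 41, 39, 38, 37, 37, 37, 38, 39, 40, 40, 41, 38, 38]
340 [103, 88, 84, 85, 88, 115, 174, 215, 222, 223, 219, 186, 128, 108, 147, 145, 87, 32, 22, 26, 28, 29, 29, 30, 27, 22, 22, 21, 21, 18, 18, 17, 16, 16, 15]
```

View pics/w2d.png

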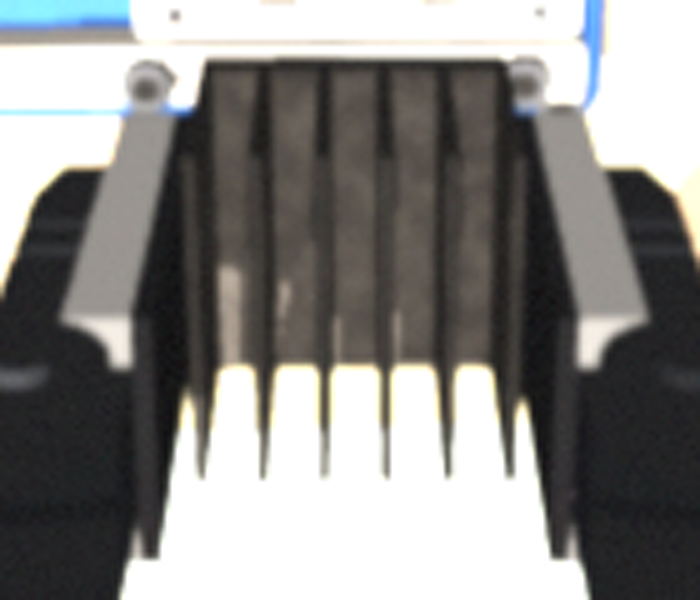

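The enlarged crop shows the sink about 5 mm back along tool x in the hand: front lower edge at row 282, fin tops' rear at row 365. I'll lower to just above the nest with that offset taken up and check again there.

move_arm([
  [[0.008,0.0007,0.04,-0.002,1],[0.008,0.0007,0.075,-0.002,1],[0.008,0.0007,0.0946,-0.002,1],[0.008,0.0007,0.0946,-0.002,1],[0.008,0.0007,0.0946,-0.002,1]],
])

```text
clock: 3.95
position: [0.5031, -0.1646, 0.0541]
ee_rot: [0.0, 1.0, -0.011, 0.0]
contact_force: [1.0, -0.8, -0.2]
width: 0.0299
gripper_force: 30.2
```

```bash
python3 - <<'E'
from h import *
s=brief();im=manip.get_image("wrist")[:,:,::-1];cv2.imwrite("pics/w3.png",im)
print([ (k,proj("wrist",np.array(k),s).round(1)) for k in [(.5152,-.1646,.027),(.4812,-.1646,.027)]])
cv2.imwrite("pics/w3c.png",cv2.resize(np.clip(im[230:390,230:410].astype(float)*1.6,0,255).astype(np.uint8),None,fx=3.7,fy=3.7,interpolation=cv2.INTER_CUBIC))
E
```

```text
3.95 [ 0.5031 -0.1646  0.0541] yaw -1.21 F [ 1.  -0.8 -0.2] w 0.0299 g 30.2 q6 [-0.45  0.38  1.87 -0.    0.89  1.14]
[((0.5152, -0.1646, 0.027), array([320. , 268.9])), ((0.4812, -0.1646, 0.027), array([321.3, 324.8]))]
```

View pics/w3c.png

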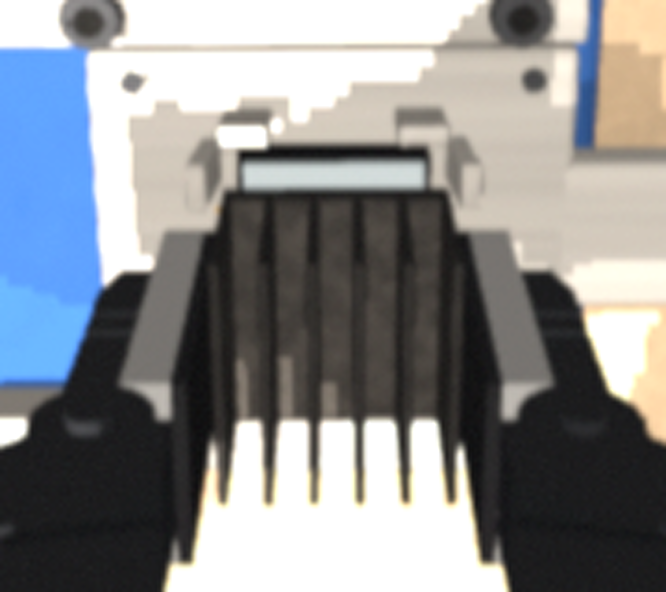

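The guides' inner front edge is at crop row 147, and the sink's front lower edge at row 193, with its centre about 0.5 mm to the right. A shift of 1.4 mm forward and 0.5 mm left centres it, so I'm lowering slowly.

move_arm([
  [[0.0018,-0.0006,0,0,1],[0.0018,-0.0006,0.003,0,1],[0.0018,-0.0006,0.006,0,1],[0.0018,-0.0006,0.009,0,1],[0.0018,-0.0006,0.0115,0,1],[0.0018,-0.0006,0.014,0,1],[0.0018,-0.0006,0.014,0,1],[0.0018,-0.0006,0.014,0,1]],
])

```text
clock: 4.8
position: [0.5043, -0.1629, 0.0427]
ee_rot: [0.0, 1.0, -0.01, -0.0]
contact_force: [0.1, -0.5, -0.1]
width: 0.0297
gripper_force: 30.2
```

```bash
python3 - <<'E'
from h import *
s=brief()
E
```

```text
4.8 [ 0.5043 -0.1629  0.0427] yaw -1.12 F [ 0.1 -0.5 -0.1] w 0.0297 g 30.2 q6 [-0.44  0.4   1.88 -0.    0.87  1.15]
```

move_arm([
  [[0,0,0.001,0,1],[0,0,0.002,0,1],[0,0,0.002,0,1],[0,0,0.002,0,1]],
])

```text
clock: 5.2
position: [0.5045, -0.163, 0.0421]
ee_rot: [0.0, 1.0, -0.01, 0.0]
contact_force: [-0.8, 0.8, 5.1]
width: 0.03
gripper_force: 30.9
```

```bash
python3 - <<'E'
from h import *
s=brief();im=manip.get_image("wrist")[:,:,::-1];cv2.imwrite("pics/w4.png",im);brief()
E
```

```text
5.2 [ 0.5045 -0.163   0.0421] yaw -1.12 F [-0.8  0.8  5.1] w 0.03 g 30.9 q6 [-0.44  0.4   1.88 -0.    0.87  1.15]
5.25 [ 0.5045 -0.163   0.0421] yaw -1.13 F [-1.5  0.7  5.7] w 0.03 g 30.9 q6 [-0.44  0.4   1.88 -0.    0.87  1.15]
```

Contact came at exactly the seated height (z 0.042), so I'm releasing and backing off to check.

move_arm([
  [[0,0,-0.001,0,0.2],[0,0,-0.001,0,0],[0,0,-0.001,0,-0.4],[0,0,-0.001,0,-0.4],[0,0,-0.03,0,-0.4],[0,0,-0.08,0,-0.4],[0,0,-0.11,0,-0.4],[0,0,-0.11,0,-0.4],[0,0,-0.11,0,-0.4]],
])

```text
clock: 6.15
position: [0.5042, -0.1629, 0.1293]
ee_rot: [0.0, 1.0, -0.01, 0.0]
contact_force: [-0.4, 1.3, 0.0]
width: 0.0599
gripper_force: 0.0
```

```bash
python3 - <<'E'
from h import *
s=brief();im=manip.get_image("wrist")[:,:,::-1];cv2.imwrite("pics/w5.png",im)
a=np.clip(im[180:300,250:400].astype(float)*1.8,0,255).astype(np.uint8)
a=cv2.resize(a,None,fx=4.9,fy=4.9,interpolation=cv2.INTER_CUBIC);cv2.imwrite("pics/w5c.png",a)
hsv=cv2.cvtColor(np.ascontiguousarray(im),cv2.COLOR_BGR2HSV);V=hsv[...,2]
y=(hsv[...,1]>150)&(abs(hsv[...,0].astype(int)-24)<8)&(V>100)
for r in blobs(y,30):print("yellow",r,plane("wrist",r[0],.055,s)[:2].round(4))
E
```

```text
6.15 [ 0.5042 -0.1629  0.1293] yaw -1.13 F [-0.4  1.3  0. ] w 0.0599 g 0.0 q6 [-0.44  0.3   1.77 -0.    1.07  1.15]
yellow ((24.434486389160156, 346.7862548828125), (35.70956039428711, 11.294185638427734), 4.763641834259033) [0.4386 0.0584]
yellow ((474.75006103515625, 264.7500305175781), (21.92030906677246, 24.041629791259766), 45.0) [ 0.4974 -0.2681]
```

View pics/w5c.png

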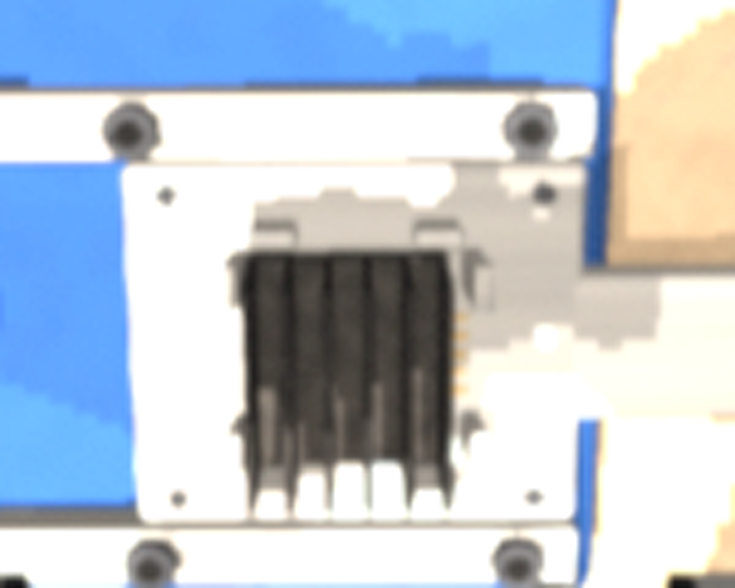

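The sink sits flat inside all four guides in the crop, x 245–455 and y 250–515. Next I go to the yellow handle and take it across y.

move_arm([
  [[-0.004,0.05,0,0,-0.4],[-0.007,0.1,0,0,-0.4],[-0.007,0.133,0,0,-0.4],[-0.007,0.133,0.04,0,-0.4],[-0.007,0.133,0.08,0,-0.4],[-0.007,0.133,0.105,0,-0.4],[-0.007,0.133,0.118,0,-0.4],[-0.007,0.133,0.118,0,-0.4],[-0.007,0.133,0.118,0,0.4],[-0.007,0.133,0.118,0,1],[-0.007,0.133,0.118,0,1],[-0.007,0.133,0.118,0,1]],
])

```text
clock: 7.4
position: [0.4974, -0.2695, 0.036]
ee_rot: [0.001, 1.0, -0.01, 0.001]
contact_force: [0.8, 0.9, 3.9]
width: 0.0158
gripper_force: 29.2
```

```bash
python3 - <<'E'
from h import *
s=brief()
E
```

```text
7.4 [ 0.4974 -0.2695  0.036 ] yaw -1.13 F [0.8 0.9 3.9] w 0.0158 g 29.2 q6 [-0.62  0.45  1.81  0.    0.89  0.97]
```

move_arm([
  [[0,-0.004,0,0,1],[0,-0.014,0,0,1],[0,-0.028,0,0,1],[0,-0.044,0,0,1],[0,-0.06,0,0,1],[0,-0.076,0,0,1],[0,-0.092,0,0,1],[0,-0.107,0,0,1],[0,-0.119,0,0,1],[0,-0.128,0,0,1],[0,-0.131,0,0,1],[0,-0.131,0,0,1]],
])

```text
clock: 8.6
position: [0.499, -0.1639, 0.036]
ee_rot: [0.0, 1.0, -0.01, 0.001]
contact_force: [-1.0, 0.5, 8.1]
width: 0.0155
gripper_force: 29.5
```

```bash
python3 - <<'E'
from h import *
s=brief()
E
```

```text
8.6 [ 0.499  -0.1639  0.036 ] yaw -1.09 F [-1.   0.5  8.1] w 0.0155 g 29.5 q6 [-0.45  0.4   1.9  -0.    0.84  1.14]
```

Another 8 mm, then small steps until the stop is felt.

move_arm([
  [[0,-0.003,0,0,1],[0,-0.006,0,0,1],[0,-0.009,0,0,1],[0,-0.01,0,0,1],[0,-0.01,0,0,1]],
])

```text
clock: 9.1
position: [0.4991, -0.1566, 0.036]
ee_rot: [0.001, 1.0, -0.01, 0.001]
contact_force: [-2.1, -1.8, 8.6]
width: 0.0152
gripper_force: 29.5
```

move_arm([
  [[0,-0.0025,0,0,1],[0,-0.0025,0,0,1],[0,-0.0025,0,0,1]],
])

```text
clock: 9.4
position: [0.4991, -0.1545, 0.0359]
ee_rot: [0.001, 1.0, -0.01, 0.001]
contact_force: [-1.4, -1.4, 8.2]
width: 0.0158
gripper_force: 29.5
```

move_arm([
  [[0,-0.0025,0,0,1],[0,-0.0025,0,0,1],[0,-0.0025,0,0,1]],
])

```text
clock: 9.7
position: [0.4991, -0.1526, 0.0359]
ee_rot: [0.001, 1.0, -0.01, 0.001]
contact_force: [-1.8, -1.8, 8.9]
width: 0.0159
gripper_force: 29.5
```

move_arm([
  [[0,-0.0025,0,0,1],[0,-0.0025,0,0,1],[0,-0.0025,0,0,1]],
])

```text
clock: 10.0
position: [0.4992, -0.1506, 0.0359]
ee_rot: [0.001, 1.0, -0.01, 0.001]
contact_force: [-2.1, -1.6, 8.0]
width: 0.0155
gripper_force: 29.5
```

move_arm([
  [[0,-0.0025,0,0,1],[0,-0.0025,0,0,1],[0,-0.0025,0,0,1]],
])

```text
clock: 10.3
position: [0.4992, -0.1485, 0.0359]
ee_rot: [0.001, 1.0, -0.01, 0.001]
contact_force: [-1.5, -2.4, 8.1]
width: 0.0158
gripper_force: 29.5
```

move_arm([
  [[0,-0.0025,0,0,1],[0,-0.0025,0,0,1],[0,-0.0025,0,0,1]],
])

```text
clock: 10.6
position: [0.4992, -0.1466, 0.0359]
ee_rot: [0.001, 1.0, -0.01, 0.001]
contact_force: [-1.6, -3.0, 8.4]
width: 0.0155
gripper_force: 29.5
```

move_arm([
  [[0,-0.0025,0,0,1],[0,-0.0025,0,0,1],[0,-0.0025,0,0,1]],
])

```text
clock: 10.9
position: [0.4993, -0.1454, 0.0359]
ee_rot: [0.001, 1.0, -0.009, 0.001]
contact_force: [-2.1, -4.5, 7.9]
width: 0.0151
gripper_force: 29.6
```

move_arm([
  [[0,-0.0025,0,0,1],[0,-0.0025,0,0,1],[0,-0.0025,0,0,1]],
])

```text
clock: 11.2
position: [0.4993, -0.1454, 0.036]
ee_rot: [0.003, 1.0, -0.009, 0.001]
contact_force: [-4.1, -11.2, 6.7]
width: 0.0157
gripper_force: 29.7
```

move_arm([
  [[0,-0.002,0,0,1],[0,-0.002,0,0,1],[0,-0.002,0,0,1]],
])

```text
clock: 11.5
position: [0.4993, -0.1453, 0.036]
ee_rot: [0.004, 1.0, -0.008, 0.001]
contact_force: [-5.6, -16.0, 6.4]
width: 0.0156
gripper_force: 29.9
```

The tray is against its stop: the push force rises to 16 N with no further travel. I'm letting go and rising clear.

move_arm([
  [[0,0.003,0,0,0.6],[0,0.003,0,0,0],[0,0.003,0,0,-0.4],[0,0.003,0,0,-0.4],[0,0.003,-0.06,0,-0.4],[0,0.003,-0.12,0,-0.4],[-0.05,0.003,-0.18,0,-0.4],[-0.1,0.003,-0.24,0,-0.4],[-0.1,0.003,-0.27,0,-0.4],[-0.1,0.003,-0.27,0,-0.4]],
])

```text
clock: 12.5
position: [0.4199, -0.1422, 0.2563]
ee_rot: [0.002, 1.0, -0.01, 0.005]
contact_force: [1.3, 0.1, -0.5]
width: 0.0601
gripper_force: 0.0
```

```bash
python3 - <<'E'
from h import *
s=brief();im=manip.get_image("wrist")[:,:,::-1];cv2.imwrite("pics/w6.png",im)
sc=manip.get_image("scene")[:,:,::-1];cv2.imwrite("pics/s6.png",sc)
c=np.array([.5008,-.0402]);a=np.radians(-1.1);ex=np.array([np.cos(a),np.sin(a)]);ey=np.array([-np.sin(a),np.cos(a)])
W=lambda x,y,z:np.array([*(c+ex*x+ey*y),z])
for z in(.146,.16,.18,.2):print("col top z",z,[(n,proj(n,W(*xy,z),s).round(1).tolist()) for n in("scene","top","wrist") for xy in((.044,.02),(.09,-.02),(.09,.02))])
print("axis163",proj("wrist",W(0,0,.163),s),"rel tab",proj("scene",W(-.021,0,.1),s))
A=cv2.resize(im[:,0:400],(500,600));B=cv2.resize(sc[210:330,250:350],(300,360),interpolation=cv2.INTER_CUBIC)
o=np.zeros((600,800,3),np.uint8);o[:,:500]=A;o[:360,500:]=B;cv2.imwrite("pics/m6.png",o)
E
```

```text
12.5 [ 0.4199 -0.1422  0.2563] yaw -1.14 F [ 1.3  0.1 -0.5] w 0.0601 g 0.0 q6 [-0.48  0.06  1.74  0.    1.34  1.11]
col top z 0.146 [('scene', [283.6, 244.9]), ('scene', [278.1, 229.1]), ('scene', [265.6, 237.9]), ('top', [270.9, 215.8]), ('top', [291.4, 192.5]), ('top', [271.0, 192.7]), ('wrist', [134.0, 68.1]), ('wrist', [185.4, -14.0]), ('wrist', [121.2, -14.0])]
col top z 0.16 [('scene', [283.2, 238.9]), ('scene', [277.7, 223.3]), ('scene', [265.1, 232.0]), ('top', [270.2, 214.5]), ('top', [291.0, 190.8]), ('top', [270.3, 191.0]), ('wrist', [122.1, 63.6]), ('wrist', [176.2, -24.4]), ('wrist', [107.6, -24.4])]
col top z 0.18 [('scene', [282.6, 230.3]), ('scene', [277.1, 214.9]), ('scene', [264.4, 223.5]), ('top', [269.0, 212.5]), ('top', [290.3, 188.3]), ('top', [269.2, 188.5]), ('wrist', [102.2, 56.2]), ('wrist', [160.7, -42.1]), ('wrist', [84.5, -42.2])]
col top z 0.2 [('scene', [282.1, 221.4]), ('scene', [276.5, 206.4]), ('scene', [263.6, 214.8]), ('top', [267.8, 210.4]), ('top', [289.7, 185.7]), ('top', [268.0, 185.9]), ('wrist', [77.8, 47.0]), ('wrist', [141.3, -64.1]), ('wrist', [55.7, -64.2])]
axis163 [162.30850161 137.35382916] rel tab [316.78771711 269.45125345]
```

View pics/m6.png

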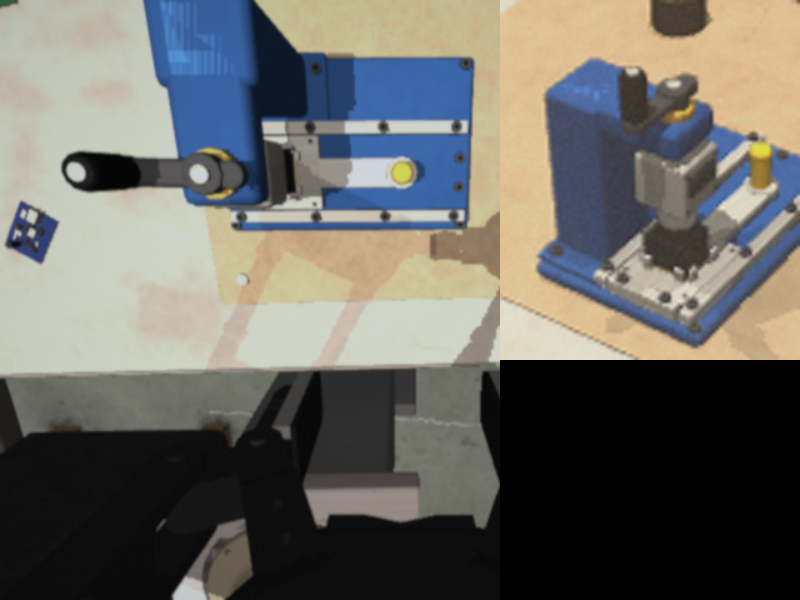

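The wrist view (left panel) shows the grip top at (75,172), the hub at (202,173) and the board at (32,232). The crank is therefore near 0, pointing to +y. The scene crop shows the sink seated under the foot and the column top no higher than the arm, so there is clearance. I'm going above the grip and turning the hand half round, so that the wrist camera faces the tab.

move_arm([
  [[0.05,-0.05,-0.03,-0.07,-0.4],[0.0986,-0.1,-0.03,-0.14,-0.4],[0.0986,-0.15,-0.03,-0.21,-0.4],[0.0986,-0.181,-0.03,-0.28,-0.4],[0.0986,-0.181,-0.03,-0.35,-0.4],[0.0986,-0.181,-0.03,-0.42,-0.4],[0.0986,-0.181,-0.03,-0.49,-0.4],[0.0986,-0.181,-0.03,-0.56,-0.4],[0.0986,-0.181,-0.03,-0.63,-0.4],[0.0986,-0.181,-0.03,-0.7,-0.4],[0.0986,-0.181,-0.03,-0.75,-0.4],[0.0986,-0.181,-0.03,-0.75,-0.4]],
])

```text
clock: 13.8
position: [0.5004, 0.0021, 0.2724]
ee_rot: [-0.002, 0.714, 0.7, -0.001]
contact_force: [0.5, -1.2, -0.7]
width: 0.0598
gripper_force: 0.0
```

move_arm([
  [[0,0,0,-0.07,-0.4],[0,0,0,-0.14,-0.4],[0,0,0,-0.21,-0.4],[0,0,0,-0.28,-0.4],[0,0,0,-0.35,-0.4],[0,0,0,-0.42,-0.4],[0,0,0,-0.49,-0.4],[0,0,0,-0.56,-0.4],[0,0,0,-0.63,-0.4],[0,0,0,-0.7,-0.4],[0,0,0,-0.75,-0.4],[0,0,0,-0.75,-0.4]],
])

```text
clock: 15.0
position: [0.5006, 0.0019, 0.2733]
ee_rot: [-0.001, 0.011, 1.0, 0.0]
contact_force: [-0.4, 0.1, -0.3]
width: 0.0598
gripper_force: 0.0
```

```bash
python3 - <<'E'
from h import *
s=brief();im=manip.get_image("wrist")[:,:,::-1];cv2.imwrite("pics/w7.png",im)
hsv=cv2.cvtColor(np.ascontiguousarray(im),cv2.COLOR_BGR2HSV);V=hsv[...,2]
y=(hsv[...,1]>130)&(abs(hsv[...,0].astype(int)-25)<8)&(V>80)
for r in blobs(y,20):print("yellow",np.round(r[0],1),np.round(r[1],1))
w=(V>150)&(hsv[...,1]<60)
for r in blobs(w,20):
    if r[1][0]<40: print("white",np.round(r[0],1),np.round(r[1],1),plane("wrist",r[0],.197,s).round(4))
for z,p in((.197,(.5016,-.0002)),(.165,(.5008,-.0402)),(.1,(.4728,-.0402))):print(z,proj("wrist",np.array([*p,z]),s).round(1))
E
```

```text
15.0 [0.5006 0.0019 0.2733] yaw 178.76 F [-0.4  0.1 -0.3] w 0.0598 g 0.0 q6 [-0.14  0.15  1.59  0.    1.41 -1.68]
yellow [268.1 228.2] [28.   8.7]
yellow [559.6 232.3] [14.7 27.6]
yellow [186.5 213. ] [14.8 13.4]
white [ 26.2 435.6] [11.8 50.1] [ 0.6519 -0.246   0.197 ]
white [626. 291.] [22. 26.] [0.5296 0.2169 0.197 ]
white [607.4 270.8] [13.9 30.8] [0.5139 0.2    0.197 ]
white [319. 207.] [22.  6.] [0.4646 0.0016 0.197 ]
white [319.5 186. ] [4. 7.] [0.451  0.0023 0.197 ]
white [234. 176.] [ 6. 36.] [ 0.4435 -0.0515  0.197 ]
white [178.1 176.8] [ 7. 42.] [ 0.4432 -0.0869  0.197 ]
white [225.4 150.1] [12.6  5. ] [ 0.4276 -0.0552  0.197 ]
white [188.3 140.9] [ 6.1 10. ] [ 0.4218 -0.0773  0.197 ]
white [251.4 134.6] [ 4.8 11.7] [ 0.419  -0.0384  0.197 ]
white [309. 127.] [ 4. 14.] [ 0.4154 -0.0032  0.197 ]
white [326.2 125.9] [13.8 25.3] [0.415  0.0071 0.197 ]
0.197 [317.6 260.3]
0.165 [266.4 245.6]
0.1 [275.1 195.3]
```

View pics/w7.png

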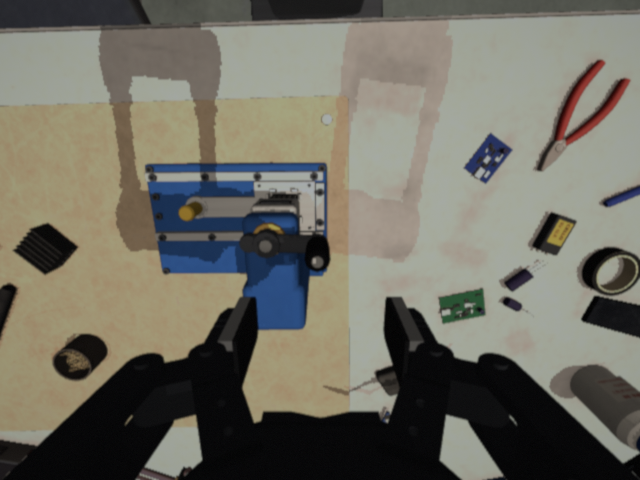

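In the wrist view the grip top is at (318,262), against a predicted (318,260), and the hub is at (266,246) as predicted. So the axis is confirmed at (0.5008, −0.0402). I'm descending and taking the grip.

move_arm([
  [[-0.002,-0.0023,0.04,0,-0.4],[-0.002,-0.0023,0.08,0,-0.4],[-0.002,-0.0023,0.105,0,-0.4],[-0.002,-0.0023,0.114,0,-0.4],[-0.002,-0.0023,0.114,0,-0.2],[-0.002,-0.0023,0.114,0,0.2],[-0.002,-0.0023,0.114,0,0.4],[-0.002,-0.0023,0.114,0,1],[-0.002,-0.0023,0.114,0,1],[-0.002,-0.0023,0.114,0,1]],
], squeeze=30)

```text
clock: 16.05
position: [0.5032, -0.0005, 0.1848]
ee_rot: [0.001, 0.01, 1.0, -0.0]
contact_force: [-1.1, 0.5, 6.2]
width: 0.0169
gripper_force: 29.6
```

```bash
python3 - <<'E'
from h import *
s=brief()
E
```

```text
16.05 [ 5.032e-01 -5.000e-04  1.848e-01] yaw 178.87 F [-1.1  0.5  6.2] w 0.0169 g 29.6 q6 [-0.14  0.21  1.74 -0.    1.19 -1.69]
```

move_arm([
  [[-0.0129,-0.0017,-0.001,0,1],[-0.025,-0.0067,-0.001,0,1],[-0.0354,-0.0146,-0.001,0,1],[-0.0433,-0.025,-0.001,0,1],[-0.0483,-0.0371,-0.001,0,1],[-0.05,-0.05,-0.001,0,1],[-0.05,-0.05,-0.001,0,1]],
], squeeze=40)

```text
clock: 16.75
position: [0.5415, -0.0422, 0.1849]
ee_rot: [-0.0, 0.01, 1.0, -0.0]
contact_force: [-2.4, -1.1, 7.0]
width: 0.0163
gripper_force: 39.9
```

```bash
python3 - <<'E'
from h import *
s=brief()
im=manip.get_image("scene")[:,:,::-1];cv2.imwrite("pics/s8.png",im)
w=manip.get_image("wrist")[:,:,::-1];cv2.imwrite("pics/w8.png",w)
print(proj("wrist",np.array([.4797,-.0402,.1]),s),proj("scene",np.array([.4797,-.0402,.1])))
for n,a in(("s",im),("w",w)):
    hsv=cv2.cvtColor(np.ascontiguousarray(a),cv2.COLOR_BGR2HSV)
    g=(hsv[...,0]>40)&(hsv[...,0]<85)&(hsv[...,1]>80)&(hsv[...,2]>40);print(n,[(np.round(r[0]),np.round(r[1])) for r in blobs(g,6)])
E
```

```text
16.75 [ 0.5415 -0.0422  0.1849] yaw 178.82 F [-2.4 -1.1  7. ] w 0.0163 g 39.9 q6 [-0.21  0.27  1.66 -0.    1.22 -1.76]
[321.88454946 164.9349139 ] [316.94426187 269.36545932]
s [(array([597., 351.]), array([4., 8.])), (array([614., 354.]), array([25., 21.])), (array([634., 353.]), array([ 7., 25.])), (array([176., 350.]), array([13., 33.])), (array([176., 337.]), array([5., 6.])), (array([617., 340.]), array([13., 11.])), (array([603., 314.]), array([9., 8.])), (array([562., 317.]), array([ 8., 16.])), (array([596., 310.]), array([6., 2.])), (array([589., 329.]), array([51., 36.])), (array([143., 307.]), array([ 8., 13.])), (array([149., 297.]), array([4., 5.])), (array([251.,  19.]), array([8., 6.]))]
w [(array([541., 311.]), array([31., 59.]))]
```

move_arm([
  [[0.0017,-0.0129,0,0,1],[0.0067,-0.025,0,0,1],[0.0146,-0.0354,0,0,1],[0.025,-0.0433,0,0,1],[0.0371,-0.0483,0,0,1],[0.05,-0.05,0,0,1],[0.0629,-0.0483,0,0,1],[0.075,-0.0433,0,0,1],[0.0854,-0.0354,0,0,1],[0.0933,-0.025,0,0,1],[0.0983,-0.0129,0,0,1],[0.1,0,0,0,1]],
])

```text
clock: 18.05
position: [0.4613, -0.04, 0.1849]
ee_rot: [0.0, 0.009, 1.0, -0.002]
contact_force: [4.3, -2.3, 3.6]
width: 0.0165
gripper_force: 39.8
```

move_arm([
  [[-0.0017,0.0129,0,0,1],[-0.0067,0.025,0,0,1],[-0.0146,0.0354,0,0,1],[-0.025,0.0433,0,0,1],[-0.0371,0.0483,0,0,1],[-0.05,0.05,0,0,1],[-0.05,0.05,0,0,1]],
])

```text
clock: 18.75
position: [0.5016, -0.0004, 0.1848]
ee_rot: [-0.001, 0.009, 1.0, -0.001]
contact_force: [1.3, -1.0, 8.2]
width: 0.0161
gripper_force: 40.3
```

```bash
cat > tab.py <<'E'
from h import *
import sys
k=sys.argv[1]
s=brief()
for n,X in(("wrist",(.4727,-.0402,.1)),("scene",(.4767,-.0402,.1))):
    a=np.ascontiguousarray(manip.get_image(n)[:,:,::-1]);cv2.imwrite(f"pics/{n}{k}.png",a)
    u,v=proj(n,np.array(X),s).astype(int);r=28
    c=a[max(v-r,0):v+r,u-r:u+r];hsv=cv2.cvtColor(c,cv2.COLOR_BGR2HSV);H=hsv[...,0];ok=(hsv[...,1]>90)&(hsv[...,2]>45)
    g=ok&(H>38)&(H<88);rd=ok&((H<8)|(H>172))
    print(n,(u,v),"green",g.sum(),np.argwhere(g).mean(0).round(1) if g.any() else "","red",rd.sum(),np.argwhere(rd).mean(0).round(1) if rd.any() else "")
E
python3 tab.py 9; python3 - <<'E'
from h import *
a=cv2.imread("pics/s6.png").astype(int)
for n in("s8","scene9"):
    b=cv2.imread(f"pics/{n}.png").astype(int);print(n,abs(a-b).sum(2)[255:290,298:325].mean(),abs(a-b).sum(2)[300:330,240:260].mean())
E
```

```text
18.75 [ 5.016e-01 -4.000e-04  1.848e-01] yaw 178.96 F [ 1.3 -1.   8.2] w 0.0161 g 40.3 q6 [-0.14  0.21  1.74 -0.    1.19 -1.69]
wrist (np.int64(261), np.int64(215)) green 0  red 0 
scene (np.int64(318), np.int64(269)) green 0  red 0 
s8 37.113227513227514 54.278333333333336
scene9 48.96190476190476 19.54
```

Crank is now at about 6.3 rad, with no tab yet, as expected. From here I go in small steps, checking the tab after each.

move_arm([
  [[-0.0129,-0.0017,0,0,1],[-0.025,-0.0067,0,0,1],[-0.0354,-0.0146,0,0,1],[-0.0354,-0.0146,0,0,1]],
])

```text
clock: 19.25
position: [0.5296, -0.012, 0.1848]
ee_rot: [-0.001, 0.01, 1.0, -0.0]
contact_force: [0.9, 0.5, 9.4]
width: 0.0166
gripper_force: 40.3
```

```bash
cat >> tab.py <<'E'
a=cv2.imread("pics/scene9.png").astype(int);b=cv2.imread(f"pics/scene{k}.png").astype(int)
d=abs(a-b).sum(2)[250:295,290:335];print("scene diff px",(d>80).sum(),np.argwhere(d>80).mean(0).round() if (d>80).any() else "")
E
python3 tab.py 10
```

```text
19.25 [ 0.5296 -0.012   0.1848] yaw 178.9 F [0.9 0.5 9.4] w 0.0166 g 40.3 q6 [-0.15  0.25  1.69 -0.    1.21 -1.71]
wrist (np.int64(276), np.int64(173)) green 0  red 0 
scene (np.int64(318), np.int64(269)) green 0  red 0 
scene diff px 356 [16. 26.]
```

move_arm([
  [[-0.0079,-0.0104,0,0,1],[-0.0129,-0.0224,0,0,1],[-0.0129,-0.0224,0,0,1]],
])

```text
clock: 19.65
position: [0.5401, -0.0301, 0.1849]
ee_rot: [-0.0, 0.01, 1.0, 0.0]
contact_force: [2.2, 1.0, 8.2]
width: 0.0163
gripper_force: 40.2
```

```bash
python3 tab.py 11
```

```text
19.65 [ 0.5401 -0.0301  0.1849] yaw 178.88 F [2.2 1.  8.2] w 0.0163 g 40.2 q6 [-0.18  0.26  1.67  0.    1.22 -1.74]
wrist (np.int64(302), np.int64(156)) green 0  red 0 
scene (np.int64(318), np.int64(269)) green 0  red 0 
scene diff px 366 [15. 28.]
```

move_arm([
  [[-0.0017,-0.0129,0,0,1],[0,-0.0259,0,0,1],[0,-0.0259,0,0,1]],
])

```text
clock: 20.05
position: [0.5399, -0.0513, 0.1849]
ee_rot: [0.0, 0.01, 1.0, -0.0]
contact_force: [3.5, -0.1, 6.2]
width: 0.016
gripper_force: 40.1
```

```bash
python3 tab.py 12; python3 - <<'E'
import cv2,numpy as np
# sanity: colour map (H,S,V means) of the ram front region, scene
a=cv2.cvtColor(cv2.imread("pics/scene12.png"),cv2.COLOR_BGR2HSV)
for v in range(256,286,3):print(v,[tuple(int(x) for x in a[v,u]) for u in range(300,324,3)])
E
```

```text
20.05 [ 0.5399 -0.0513  0.1849] yaw 178.87 F [ 3.5 -0.1  6.2] w 0.016 g 40.1 q6 [-0.22  0.26  1.66 -0.    1.21 -1.77]
wrist (np.int64(335), np.int64(155)) green 0  red 0 
scene (np.int64(318), np.int64(269)) green 0  red 0 
scene diff px 407 [15. 29.]
256 [(112, 102, 100), (111, 107, 107), (111, 126, 130), (112, 114, 107), (112, 77, 83), (114, 57, 67), (112, 100, 92), (110, 108, 104)]
259 [(111, 92, 91), (110, 95, 99), (111, 100, 99), (113, 87, 88), (120, 50, 71), (125, 18, 87), (110, 108, 104), (113, 102, 108)]
262 [(20, 34, 111), (30, 3, 89), (113, 87, 85), (114, 65, 78), (18, 36, 105), (16, 35, 110), (15, 38, 108), (16, 27, 161)]
265 [(18, 34, 126), (21, 36, 112), (17, 38, 108), (18, 35, 110), (16, 38, 113), (16, 35, 110), (20, 32, 158), (17, 43, 83)]
268 [(19, 36, 156), (19, 32, 193), (13, 31, 130), (16, 39, 112), (18, 36, 127), (18, 35, 146), (14, 38, 100), (11, 50, 72)]
271 [(18, 30, 127), (18, 36, 129), (17, 33, 138), (20, 32, 192), (15, 31, 147), (18, 39, 85), (14, 44, 64), (15, 44, 70)]
274 [(21, 33, 123), (19, 33, 125), (19, 34, 129), (17, 36, 129), (15, 39, 78), (11, 32, 64), (12, 43, 59), (17, 39, 92)]
277 [(18, 32, 120), (20, 31, 124), (18, 34, 129), (17, 36, 127), (17, 36, 99), (15, 30, 68), (20, 34, 90), (11, 32, 89)]
280 [(18, 38, 120), (16, 39, 123), (19, 32, 127), (15, 32, 127), (16, 38, 102), (17, 40, 89), (15, 39, 92), (150, 4, 131)]
283 [(107, 22, 80), (17, 37, 124), (16, 34, 126), (21, 33, 122), (16, 32, 103), (14, 39, 97), (21, 21, 124), (17, 36, 140)]
```

The scene camera sees the ram's front clear, with no tab yet. Continuing.

move_arm([
  [[0.005,-0.0121,0,0,1],[0.0129,-0.0224,0,0,1],[0.0129,-0.0224,0,0,1]],
])

```text
clock: 20.45
position: [0.5289, -0.0695, 0.1849]
ee_rot: [0.0, 0.01, 1.0, -0.001]
contact_force: [2.8, -1.3, 6.4]
width: 0.0159
gripper_force: 40.0
```

```bash
python3 tab.py 13
```

```text
20.45 [ 0.5289 -0.0695  0.1849] yaw 178.89 F [ 2.8 -1.3  6.4] w 0.0159 g 40.0 q6 [-0.26  0.25  1.68 -0.    1.21 -1.81]
wrist (np.int64(363), np.int64(172)) green 0  red 0 
scene (np.int64(318), np.int64(269)) green 0  red 0 
scene diff px 428 [16. 28.]
```

move_arm([
  [[0.0104,-0.0079,0,0,1],[0.0224,-0.0129,0,0,1],[0.0224,-0.0129,0,0,1]],
])

```text
clock: 20.85
position: [0.51, -0.0795, 0.1849]
ee_rot: [-0.001, 0.01, 1.0, -0.001]
contact_force: [1.1, -2.5, 8.0]
width: 0.0164
gripper_force: 40.1
```

```bash
python3 tab.py 14
```

```text
20.85 [ 0.51   -0.0795  0.1849] yaw 178.91 F [ 1.1 -2.5  8. ] w 0.0164 g 40.1 q6 [-0.29  0.23  1.72 -0.    1.2  -1.84]
wrist (np.int64(378), np.int64(201)) green 0  red 0 
scene (np.int64(318), np.int64(269)) green 0  red 0 
scene diff px 391 [17. 27.]
```

move_arm([
  [[0.0129,-0.0017,0,0,1],[0.0259,0,0,0,1],[0.0259,0,0,0,1]],
])

```text
clock: 21.25
position: [0.4887, -0.0784, 0.1848]
ee_rot: [-0.001, 0.009, 1.0, -0.001]
contact_force: [0.3, -1.3, 8.5]
width: 0.0161
gripper_force: 40.2
```

```bash
python3 tab.py 15
```

```text
21.25 [ 0.4887 -0.0784  0.1848] yaw 178.92 F [ 0.3 -1.3  8.5] w 0.0161 g 40.2 q6 [-0.3   0.2   1.76 -0.    1.19 -1.85]
wrist (np.int64(375), np.int64(231)) green 0  red 0 
scene (np.int64(318), np.int64(269)) green 0  red 0 
scene diff px 315 [18. 22.]
```

```bash
cat >> tab.py <<'E'
h=cv2.cvtColor(cv2.imread(f"pics/scene{k}.png"),cv2.COLOR_BGR2HSV)[262:284,298:326].astype(int)
print("loose green",((h[...,0]>35)&(h[...,0]<95)&(h[...,1]>50)&(h[...,2]>20)).sum(),"V mean",h[...,2].mean().round(1))
E
python3 tab.py 16
```

```text
21.35 [ 0.4887 -0.0784  0.1848] yaw 178.93 F [-1.3 -1.3  9.6] w 0.0164 g 40.3 q6 [-0.3   0.2   1.76 -0.    1.19 -1.85]
wrist (np.int64(375), np.int64(231)) green 0  red 0 
scene (np.int64(318), np.int64(269)) green 0  red 0 
scene diff px 304 [18. 22.]
loose green 0 V mean 121.8
```

move_arm([
  [[0.0121,0.005,0,0,1],[0.0224,0.0129,0,0,1],[0.0224,0.0129,0,0,1]],
])

```text
clock: 21.75
position: [0.4715, -0.067, 0.1848]
ee_rot: [-0.001, 0.009, 1.0, -0.0]
contact_force: [1.1, 0.6, 7.6]
width: 0.0163
gripper_force: 40.2
```

```bash
python3 tab.py 17
```

```text
21.75 [ 0.4715 -0.067   0.1848] yaw 178.93 F [1.1 0.6 7.6] w 0.0163 g 40.2 q6 [-0.29  0.17  1.79 -0.    1.18 -1.84]
wrist (np.int64(358), np.int64(255)) green 0  red 0 
scene (np.int64(318), np.int64(269)) green 0  red 0 
scene diff px 399 [17. 24.]
loose green 0 V mean 125.4
```

move_arm([
  [[0.0079,0.0104,0,0,1],[0.0129,0.0224,0,0,1],[0.0129,0.0224,0,0,1]],
])

```text
clock: 22.15
position: [0.4623, -0.0491, 0.1848]
ee_rot: [0.0, 0.009, 1.0, -0.001]
contact_force: [2.2, 0.0, 7.1]
width: 0.0167
gripper_force: 40.1
```

```bash
python3 tab.py 18
```

```text
22.15 [ 0.4623 -0.0491  0.1848] yaw 178.95 F [2.2 0.  7.1] w 0.0167 g 40.1 q6 [-0.25  0.15  1.82 -0.    1.17 -1.81]
wrist (np.int64(333), np.int64(267)) green 0  red 0 
scene (np.int64(318), np.int64(269)) green 0  red 0 
scene diff px 432 [18. 25.]
loose green 0 V mean 124.9
```

move_arm([
  [[0.0017,0.0129,0,0,1],[0,0.0259,0,0,1],[0,0.0259,0,0,1]],
])

```text
clock: 22.55
position: [0.463, -0.0289, 0.1848]
ee_rot: [0.0, 0.009, 1.0, -0.001]
contact_force: [3.0, -1.1, 5.4]
width: 0.0162
gripper_force: 40.1
```

```bash
python3 tab.py 19
```

```text
22.55 [ 0.463  -0.0289  0.1848] yaw 178.98 F [ 3.  -1.1  5.4] w 0.0162 g 40.1 q6 [-0.21  0.15  1.82 -0.    1.17 -1.76]
wrist (np.int64(305), np.int64(267)) green 0  red 0 
scene (np.int64(318), np.int64(269)) green 0  red 0 
scene diff px 375 [16. 23.]
loose green 0 V mean 120.2
```

```bash
python3 - <<'E'
import cv2,numpy as np
A={k:cv2.cvtColor(cv2.imread(f"pics/scene{k}.png"),cv2.COLOR_BGR2HSV) for k in (10,13,19)}
for v in range(262,292,3):
    for k in A: print(v,k,[tuple(int(x) for x in A[k][v,u]) for u in range(300,327,4)])
from h import *
print("tab face corners scene", [proj("scene",np.array([x,y,z])).round(1).tolist() for x in (.4797,.4717) for y in(-.0272,-.0532) for z in(.09,.11)])
E
```

```text
262 10 [(21, 37, 111), (124, 26, 78), (112, 87, 94), (19, 39, 110), (18, 40, 109), (18, 31, 196), (112, 85, 99)]
262 13 [(17, 38, 108), (114, 33, 78), (110, 85, 93), (16, 36, 106), (18, 40, 109), (18, 31, 167), (111, 90, 99)]
262 19 [(18, 54, 127), (110, 37, 82), (111, 97, 95), (15, 37, 111), (20, 28, 109), (110, 113, 149), (109, 130, 159)]
265 10 [(18, 33, 178), (19, 36, 112), (17, 32, 112), (16, 35, 110), (18, 34, 195), (18, 33, 100), (20, 35, 133)]
265 13 [(19, 34, 126), (19, 37, 110), (17, 36, 114), (18, 30, 110), (19, 35, 161), (19, 37, 110), (19, 31, 133)]
265 19 [(16, 34, 97), (17, 36, 114), (15, 37, 111), (19, 31, 114), (17, 32, 110), (18, 35, 110), (19, 31, 219)]
268 10 [(18, 36, 141), (16, 33, 199), (18, 31, 165), (20, 34, 193), (19, 37, 111), (17, 57, 63), (15, 40, 102)]
268 13 [(18, 35, 169), (17, 33, 196), (19, 37, 111), (18, 34, 127), (17, 34, 134), (15, 41, 74), (23, 32, 96)]
268 19 [(19, 32, 199), (19, 31, 183), (19, 34, 119), (16, 34, 112), (19, 31, 175), (17, 40, 89), (15, 35, 101)]
271 10 [(16, 34, 127), (16, 36, 133), (21, 34, 148), (17, 38, 126), (14, 47, 70), (1
[... 1690 characters left out ...]
2)]
286 13 [(15, 40, 76), (18, 34, 111), (15, 42, 110), (15, 38, 107), (15, 39, 65), (17, 34, 137), (20, 38, 142)]
286 19 [(17, 42, 84), (19, 33, 108), (18, 33, 131), (16, 33, 85), (11, 42, 66), (19, 35, 140), (17, 34, 144)]
289 10 [(21, 54, 61), (19, 56, 64), (17, 41, 87), (21, 47, 71), (14, 62, 62), (17, 34, 134), (20, 34, 112)]
289 13 [(15, 57, 63), (15, 48, 64), (21, 38, 88), (18, 41, 75), (14, 45, 63), (17, 36, 129), (19, 35, 116)]
289 19 [(22, 47, 60), (15, 46, 67), (18, 34, 89), (17, 48, 75), (14, 60, 64), (17, 34, 135), (18, 39, 118)]
tab face corners scene [[313.4, 276.7], [313.1, 268.6], [320.6, 270.1], [320.5, 262.0], [316.7, 278.1], [316.5, 269.9], [323.9, 271.4], [323.8, 263.3]]
```

The ram front still looks unchanged, with the tab in. One more step.

move_arm([
  [[-0.005,0.0121,0,0,1],[-0.0129,0.0224,0,0,1],[-0.0129,0.0224,0,0,1]],
])

```text
clock: 22.95
position: [0.4734, -0.0117, 0.1848]
ee_rot: [-0.001, 0.009, 1.0, -0.002]
contact_force: [0.8, -3.4, 7.8]
width: 0.0157
gripper_force: 40.2
```

```bash
python3 tab.py 20
```

```text
22.95 [ 0.4734 -0.0117  0.1848] yaw 178.99 F [ 0.8 -3.4  7.8] w 0.0157 g 40.2 q6 [-0.17  0.16  1.8  -0.    1.18 -1.72]
wrist (np.int64(280), np.int64(254)) green 408 [27.  30.2] red 0 
scene (np.int64(318), np.int64(269)) green 46 [34.  27.6] red 0 
scene diff px 336 [17. 22.]
loose green 60 V mean 114.9
```

Green shows in both views, with no red. I'm stopping here, releasing the grip and rising clear.

move_arm([
  [[0,0,0,0,0.5],[0,0,0,0,0.2],[0,0,0,0,0],[0,0,0,0,-0.2],[0,0,-0.03,0,-0.2],[0,0,-0.08,0,-0.2],[0,0,-0.13,0,-0.2],[0,0,-0.15,0,-0.2],[0,0,-0.15,0,-0.2]],
])

```text
clock: 23.95
position: [0.4751, -0.0116, 0.3069]
ee_rot: [0.003, 0.01, 1.0, -0.0]
contact_force: [-0.1, 0.9, -0.4]
width: 0.0516
gripper_force: 0.0
```

```bash
python3 tab.py 21; python3 - <<'E'
from h import *
a=cv2.imread("pics/top0.png");b=np.ascontiguousarray(manip.get_image("top")[:,:,::-1])
h=lambda im:cv2.cvtColor(im,cv2.COLOR_BGR2HSV)
for im in(a,b):
    q=h(im);r=(q[...,1]>150)&(q[...,0]<18)&(q[...,2]>70);m=np.zeros_like(r);m[210:235,445:475]=r[210:235,445:475]
    u=(q[...,1]>100)&(abs(q[...,0].astype(int)-113)<12);n=np.zeros_like(u);n[250:290,160:200]=u[250:290,160:200]
    print("relay",[np.round(x[0],1) for x in blobs(m,8)],"board",[np.round(x[0],1) for x in blobs(n,30)])
E
```

```text
23.95 [ 0.4751 -0.0116  0.3069] yaw 178.87 F [-0.1  0.9 -0.4] w 0.0516 g 0.0 q6 [-0.17  0.09  1.58 -0.    1.47 -1.72]
wrist (np.int64(293), np.int64(211)) green 226 [29.  29.6] red 0 
scene (np.int64(318), np.int64(269)) green 49 [33.8 27.7] red 0 
scene diff px 294 [17. 20.]
loose green 63 V mean 119.8
relay [array([458.6, 222.5])] board [array([178.5, 270.7])]
relay [array([458.2, 222.8])] board [array([178.5, 270.7])]
```

The green band is out with no red, the relay and board haven't moved, and the hand is clear. Handing in.

```bash
python3 -c "from rig import manip;print(manip.sign_off())"
```

```text
the job is handed in; nothing more can be done
None
```

Handed in at about 24 s: the small heat sink is clamped in the nest with the tray fully home, the tab shows green with no red, and the relay and blue board have not moved.

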